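Snap a spring clip into a shaft groove

TASK

Take the larger of the two spring clips out of the clip stand by its grip tab, feel along the shaft of the bearing block for the groove, and press the clip sideways (straight down) into the groove until it snaps fully home round the shaft; then let go of it. Press gently, no harder than the snap needs (never more than about 20 N), and leave the small clip, the guide bush, the cap screw and the oilstone where they are.

Things in the scene. Friction and masses are not known exactly. Their poses are not given: they have to be found in the camera images.
- big_clip: larger spring clip: 6 mm thick steel E shape, 38 mm wide, about 40 g, upright in a stand slot, mouth down, grey grip tab on top. Origin: centre of its bore (on the shaft's axis when fitted; 15 mm above the bench in the stand). y: thickness, lies along the shaft when fitted; x: across the arms; z: towards the tab. Lifting it 30 mm straight up frees it from the slot
- big_clip_tab (a point): grasp point in the larger clip's tab, 42 mm above its origin; frame parallel to the clip. The tab is 14 mm (x) by 10 mm (y), from 16 to 56 mm above the origin; take it across the 10 mm
- big_clip_mouth (a point): middle of the larger clip's mouth, 4.2 mm below its origin; frame parallel to the clip. On either side in x a round tip (6 mm diameter) on a sprung arm; the gap of 13.6 mm springs open by up to 2 mm a side, at 4 to 7 N a side; the arms' lowest edge is 9 mm below the origin, and the middle lug above the bore has its lower face 8 mm above the origin
- small_clip: the smaller clip, for another shaft, same look: 22 mm wide, tab 10 by 10 mm with its top 36 mm above its origin (the centre of its bore; 12 mm above the bench in the stand). Stands in the other slot of the stand; leave it
- clip_stand: fixed black block, 140 mm along its own x, 44 mm in y, 22 mm high, origin under its centre, with two slots 7.6 mm wide and 16 mm deep in a row along its x, centred at x = -34.5 and +34.5 mm; either clip may be in either slot
- bearing_block: fixed grey bearing block, origin under its centre on the bench; foot 100 x 50 x 12 mm; housing 48 mm wide (x), y = -22 to +22 mm, rounded top 84 mm high. A level steel shaft, 24 mm diameter, stands out along +y, axis at x = 0, z = 60 mm, with one groove 8.5 mm wide, floor 16 mm diameter; the shaft's end is 14.5 mm beyond the groove's middle
- shaft_mid (a point): point on the shaft's axis, fixed to the block, 64 mm from its origin in y, 60 mm up; frame parallel to the block. The shaft was clamped anywhere within 12 mm in or out, so the groove's middle lies anywhere from 12 mm before to 12 mm beyond this point in y (not measured: look or feel for it)
- shaft_top (a point): top of the full shaft, 12 mm above shaft_mid. Over the full diameter a lowered clip stops rigidly with its origin 75 to 76 mm above the bench and must not be forced; over the groove it drops to about 69 mm, where its tips meet the groove's floor, then a push of some 4 to 10 N snaps it over, and it is home (rigid stop) with its origin 60 mm above the bench; the spring keeps it there
- guide_bush: grey flanged guide bush, 40 mm diameter, 35 mm high, standing on the thin bench mat, origin under its centre; a bystander
- cap_screw: black socket cap screw standing on its head, 15 x 15 x 40 mm, origin under its centre; a bystander
- oilstone: dark flat oilstone 25 x 75 x 10 mm lying on the bench, origin under its centre; a bystander

How it is judged:
By the outcome, as a careful person would: the job done as asked, in the order asked, and still so for the second after the job is handed in, with the robot touching nothing.
It also fails if it takes over 54 s, if anything falls off the work surface, if the arm or the gripper's body presses on something with over 40 N, if the wrist force passes 120 N, or if a joint passes its speed limit or range.

ROBOT

A 7-joint arm with a two-finger parallel gripper is mounted at the origin on the work surface; the furniture and walls round the work are solid. World frame = base frame: x ahead of the robot, y to its left, z up, the work surface at z = 0. Lengths are in m, angles in rad, forces in N, time in s.
With the tool pointing down it reaches from about 0.425 to 0.825 m from the base axis. Payload 3.6 kg.
Tool frame: the origin (TCP) lies between the finger pads; the fingertips stand ahead of it and the grasp point (between the pads) lies 11 mm behind it (r.finger_overhang is the z of the fingertips in the tool frame, in m); z points along the fingers, x is the direction in which the jaws open and shut, and the axes are right-handed (so a half turn about z gives the same grasp; the last joint's range is limited). The gripper opens to 85 mm and grips with 20 to 120 N. Pads are 22 mm wide; open, the fingers measure 114 mm over their backs; the gripper's body (76 mm by 85 mm) begins 54 mm behind the grasp point. The pads swing forward as they close: fully open they stand 13 mm farther back than shut.
Start: joints at [-1.165, 0.615, -0.013, 1.423, 0.008, 1.103, -0.04], TCP at [0.272, 0.59, 0.239] pointing down, gripper open.
Joint ranges: [-3.12, 3.12], [-0.3, 2.06], [-1.34, 1.32], [0.26, 2.42], [-1.36, 4.5], [0.01, 1.98], [-2.84, 2.84]. Speed limits (rad/s): [2.79, 2.79, 3.14, 3.14, 3.14, 3.14, 3.14].

INTERFACE

Orientations are given as a unit quaternion [x, y, z, w].
In Python, from rig import r gives the robot as it stands. The module is installed in compiled form; this text tells all that it offers.
- The arm moves only by the shell command python3 -m crank 'ROWS' [FORCE]. ROWS is a JSON object of lists of equal length, an entry for each row: "angular": the turn, a rotation vector about the tool's x, y, z in degrees, a list of three; "offset": the shift along the tool's x, y, z in mm, a list of three; "fingers": the closure, from -1 (fully open) to 1 (shut), so that 0 is half open. In form: {"angular": [[wx, wy, wz], ...], "offset": [[x, y, z], ...], "fingers": [fingers, ...]}. A call has 1 to 10 rows; each row is the pose to reach, as a shift and turn from the pose commanded when the call began, along the tool's axes at that moment; what a row does not reach only later rows make up. A row lasts 1/10 s, in which the tool goes at most 50 mm and 8.59 degrees, less where a joint would pass 70% of its speed; a pose out of reach is approached as far as the arm can. A call with a gripper value outside its range is refused whole. The fingers move at their own pace and stop on an object; FORCE is the grip in N (left out, the last holds). Time passes only in rows, so rows that repeat a pose let the fingers close. It gives the time, the measured TCP pose, the force and the opening at its end, in the units of the state.
- r.get_state(): the state, without advancing time (a new reading comes with each control period).
- r.grab_frame(name): name is "scene" or "top" or "wrist"; returns (picture, depth): 384x512x3 uint8, red, green, blue; 384x512 float32, m along the optical axis (not along the pixel's ray), 0 where there is no reading.
- r.calibration(name): a dict with "fx", "fy", "cx", "cy" (pixels), "pose" (4x4, takes a point from camera to world coordinates); the wrist camera has in their place "hand_eye" (4x4, takes a point from camera to tool coordinates, whose origin is the TCP and whose axes are the tool frame's). Camera axes: x right, y down, z forward; pixel columns grow to the right and rows downward; lengths in m; the calibration is good to about 2 mm. A picture is of the moment at which its call begins: read the wrist's pose just before it. calibration takes no time and is no camera call.
- r.job_done(): hands the job in, once; it reports no verdict.
The state is a dict: "time_s": time; "joint_pos": joint angles; "dq": joint speeds; "tau": joint torques, N m; "tcp_pos": TCP position; "eef_rot": TCP orientation; "force": force on the tool from outside, world axes, zero at the start; "moment": the same for the moment, N m; "width": finger opening in m.
Only numpy, scipy, OpenCV 4.12 (cv2) and the standard library are available. Lean on these libraries where they do the work, as an engineer would, in place of code of your own. Each camera call takes 0.05 s, during which the arm holds its last target. There are 200 camera calls.

## Working session

There is one attempt and no reset: what is moved stays moved. The work goes in short steps, Python scripts to look and compute and a shell command to move; the robot and the scene stay as the last step left them, time stands still between calls to the robot, and variables do not carry over. Pictures are saved under pics/ and viewed, about 8 in all and at most 12, crops included, and the job is handed in when it is done.

```bash
mkdir -p pics
cat > h.py <<'E'
import numpy as np, cv2
from rig import r
from scipy.spatial.transform import Rotation as R
def pose():
    s=r.get_state(); T=np.eye(4); T[:3,:3]=R.from_quat(s["eef_rot"]).as_matrix(); T[:3,3]=s["tcp_pos"]; return T
def grab(n,fn=None):
    T=pose(); c=r.calibration(n); im,d=r.grab_frame(n)
    M=c["pose"] if "pose" in c else T@np.array(c["hand_eye"])
    if fn: np.savez(''+fn+'.npz',im=im,d=d,M=np.array(M),K=np.array([c["fx"],c["fy"],c["cx"],c["cy"]])); cv2.imwrite('pics/'+fn+'.png',im[:,:,::-1])
    return im,d,np.array(M),(c["fx"],c["fy"],c["cx"],c["cy"])
def cloud(d,M,K):
    fx,fy,cx,cy=K; v,u=np.mgrid[:d.shape[0],:d.shape[1]]
    P=np.stack([(u-cx)/fx*d,(v-cy)/fy*d,d],-1); W=P@M[:3,:3].T+M[:3,3]; W[d<=0]=np.nan; return W
def ray(u,v,M,K,z):
    fx,fy,cx,cy=K; q=M[:3,:3]@np.array([(u-cx)/fx,(v-cy)/fy,1]); o=M[:3,3]; return o+q*(z-o[2])/q[2]
E
python3 - <<'E'
from h import *
s=r.get_state(); print(s, r.finger_overhang)
a=[grab(n,n+'0')[0] for n in ("scene","top")]
for n in("scene","top"):print(r.calibration(n))
im=np.hstack(a); cv2.imwrite('pics/both0.png',cv2.resize(im,(800,300),interpolation=cv2.INTER_AREA)[:,:,::-1])
E
```

```text
{'time_s': 0.0, 'joint_pos': array([-1.16546355,  0.61592734, -0.01263974,  1.42489765,  0.00809337,
        1.10339467, -0.04035145]), 'dq': array([ 0.00021586, -0.00083163, -0.00196218, -0.00090844,  0.00076483,
        0.00133394, -0.00073661]), 'tau': array([ 4.07754460e-04, -4.69212663e+01,  2.59109102e-01, -1.71034563e+01,
        9.96124494e-03,  9.59107565e-03,  1.12949445e-05]), 'tcp_pos': array([0.27171608, 0.58966621, 0.23813319]), 'eef_rot': array([ 8.42144453e-01,  5.39250461e-01, -1.08037946e-03,  7.02362533e-04]), 'force': array([-0.33639582, -0.50281982, -0.38616138]), 'moment': array([-0.01765801,  0.00542902,  0.02189963]), 'width': 0.08561259208649388} 0.008
{'fx': 468.72021210100246, 'fy': 468.72021210100246, 'cx': 255.19683097791693, 'cy': 188.63235124945834, 'pose': array([[ 0.62702399, -0.34293504,  0.69945442, -0.12145923],
       [-0.7785539 , -0.30625403,  0.54777942, -0.4443632 ],
       [ 0.02635798, -0.8880338 , -0.45902204,  0.50731474],
       [ 0.        ,  0.        ,  0.        ,  1.        ]])}
{'fx': 398.7811632255031, 'fy': 398.7811632255031, 'cx': 262.18173570486266, 'cy': 191.911549086614, 'pose': array([[-0.01481268, -0.99477866,  0.1009753 ,  0.48484158],
       [-0.99966257,  0.01688873,  0.01973619,  0.08329859],
       [-0.02133849, -0.10064888, -0.99469315,  0.92547116],
       [ 0.        ,  0.        ,  0.        ,  1.        ]])}
```

View pics/top0.png

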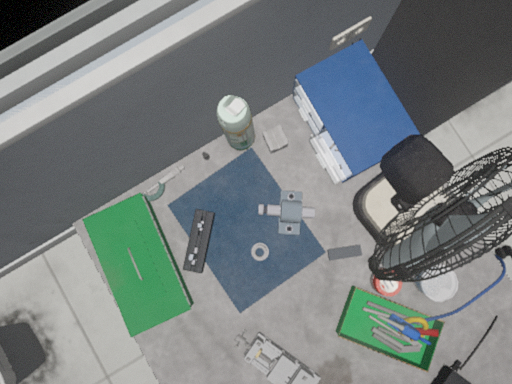

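View pics/scene0.png

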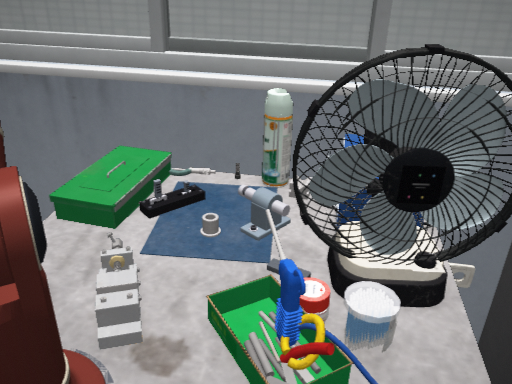

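Run:
```python
from h import *
t=np.load('top0.npz');s=np.load('scene0.npz')
a=t['im'][180:280,165:335]; b=s['im'][160:250,130:300]
a=cv2.resize(a,None,fx=4,fy=3.0*4/3,interpolation=cv2.INTER_CUBIC)[:400]; b=cv2.resize(b,None,fx=2.0,fy=2,interpolation=cv2.INTER_CUBIC)
o=np.zeros((590,680,3),np.uint8); o[:400,:680]=a; o[405:585,:340]=b
cv2.imwrite('pics/c1.png',o[:,:,::-1])
for n,z in(('top0',t),('scene0',s)):
    W=cloud(z['d'],z['M'],z['K']); h=W[...,2]
    pts=[(199,240),(199,225),(196,251),(291,212),(265,210),(308,212),(260,252),(230,280),(206,156),(345,253)] if n=='top0' else [(175,200),(158,190),(188,190),(265,205),(245,190),(290,210),(210,222),(200,240),(237,170)]
    for u,v in pts: print(n,u,v,W[v,u].round(3))
```

```text
top0 199 240 [0.47  0.246 0.022]
top0 199 225 [0.503 0.241 0.048]
top0 196 251 [0.446 0.251 0.029]
top0 291 212 [0.527 0.04  0.081]
top0 265 210 [0.533 0.095 0.065]
top0 308 212 [0.527 0.003 0.068]
top0 260 252 [0.44  0.109 0.003]
top0 230 280 [0.378 0.178 0.001]
top0 206 156 [0.662 0.229 0.023]
top0 345 253 [ 0.436 -0.084  0.011]
scene0 175 200 [0.463 0.23  0.022]
scene0 158 190 [0.436 0.25  0.05 ]
scene0 188 190 [0.507 0.235 0.027]
scene0 265 205 [0.51  0.025 0.066]
scene0 245 190 [0.533 0.094 0.066]
scene0 290 210 [ 0.624  0.041 -0.   ]
scene0 210 222 [0.432 0.097 0.034]
scene0 200 240 [0.41  0.104 0.001]
scene0 237 170 [0.667 0.231 0.021]
```

View pics/c1.png

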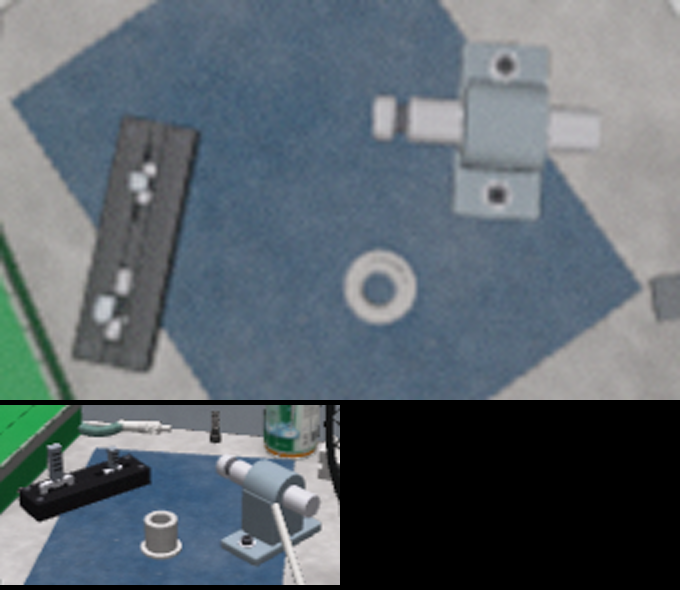

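Top view: stand at (199,240), big clip (tall tab) in its nearer slot around (193,253), block at (291,212), groove seen at about (265,209), bush (260,252). Now the geometry for the first move.

Run:
```python
from h import *
c=r.calibration('wrist');print(c)
T=pose();print(T.round(4))
# stand outline: dark pixels at height >0.012 near stand
z=np.load('top0.npz'); W=cloud(z['d'],z['M'],z['K'])
m=(W[...,2]>.014)&(W[...,2]<.028)&(W[...,1]>.17)&(W[...,1]<.3)&(W[...,0]>.38)&(W[...,0]<.56)&(z['im'].max(2)<75)
v,u=np.where(m); P=np.array([ray(a,b,z['M'],z['K'],.022)[:2] for a,b in zip(u,v)],np.float32)
(cx,cy),(w,h),ang=cv2.minAreaRect(P*1000); print('stand',cx,cy,w,h,ang)
for th in (70,79,85):
    d=np.array([np.cos(np.radians(th)),np.sin(np.radians(th))])
X=np.array([.44,.25,.24]); print('offset tool mm',T[:3,:3].T@(X-T[:3,3])*1000)
```

```text
{'fx': 275.5587076270639, 'fy': 275.5587076270639, 'cx': 251.00760086390315, 'cy': 193.90784939987745, 'hand_eye': array([[ 9.99999664e-01, -6.12593662e-04,  5.44000050e-04,
         2.22529411e-04],
       [ 4.26922529e-04,  9.56365863e-01,  2.92171445e-01,
        -7.46993908e-02],
       [-6.99245453e-04, -2.92171115e-01,  9.56365804e-01,
        -1.34235095e-01],
       [ 0.00000000e+00,  0.00000000e+00,  0.00000000e+00,
         1.00000000e+00]])}
[[ 0.4184  0.9083 -0.001   0.2717]
 [ 0.9083 -0.4184 -0.0021  0.5897]
 [-0.0023  0.     -1.      0.2383]
 [ 0.      0.      0.      1.    ]]
stand 454.6699523925781 243.14260864257812 49.013484954833984 164.00042724609375 66.73027038574219
offset tool mm [-238.1643348   294.99399903   -1.18658186]
```

```bash
python3 -m crank '{"angular":[[0,0,0],[0,0,-7],[0,0,-14],[0,0,-14],[0,0,-14],[0,0,-14],[0,0,-14],[0,0,-14],[0,0,-14],[0,0,-14]],"offset":[[-25,33,0],[-53,70,0],[-80,108,0],[-108,145,0],[-136,182,0],[-163,219,0],[-191,256,0],[-219,293,0],[-235,315,0],[-235,315,0]],"fingers":[-1,-1,-1,-1,-1,-1,-1,-1,-1,-1]}'
python3 - <<'E'
from h import *
im,d,M,K=grab('wrist','w1'); print(pose().round(4)); s=r.get_state(); print(np.abs(s['dq']).max())
E
```

```text
time_s: 1.1
tcp_pos: [0.4623, 0.2392, 0.239]
eef_rot: [0.773, 0.634, -0.001, 0.002]
force: [0.1, -0.5, -0.5]
width: 0.0855
[[ 1.917e-01  9.815e-01 -4.000e-04  4.607e-01]
 [ 9.815e-01 -1.917e-01 -1.300e-03  2.425e-01]
 [-1.300e-03 -1.000e-04 -1.000e+00  2.390e-01]
 [ 0.000e+00  0.000e+00  0.000e+00  1.000e+00]]
0.0665924664994662
```

View pics/w1.png

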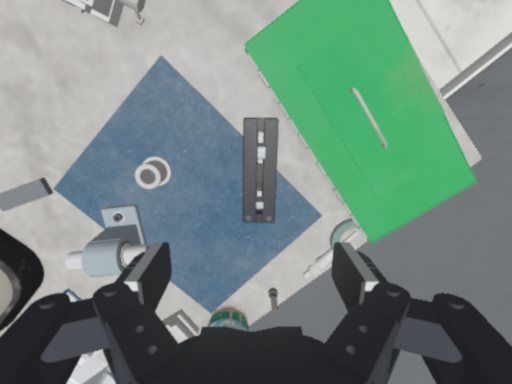

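```bash
python3 -m crank '{"angular":[[0,0,0],[0,0,0],[0,0,0],[0,0,0]],"offset":[[0,0,40],[0,0,80],[0,0,80],[0,0,80]],"fingers":[-0.3,-0.3,-0.3,-0.3]}'
python3 - <<'E'
from h import *
im,d,M,K=grab('wrist','w2'); print(pose().round(4))
c=im[30:230,180:340]; cv2.imwrite('pics/w2c.png',cv2.resize(c,None,fx=3,fy=3,interpolation=cv2.INTER_CUBIC)[:,:,::-1])
W=cloud(d,M,K)
m=((W[...,2]>.012)&(W[...,2]<.028)&(im.max(2)<90)).astype(np.uint8); m[:, :180]=0;m[:,340:]=0;m[260:]=0
n,l,st,ce=cv2.connectedComponentsWithStats(m); k=1+st[1:,4].argmax(); print(st[k])
v,u=np.where(l==k); P=np.array([ray(a,b,M,K,.022)[:2] for a,b in zip(u,v)],np.float32)*1000
print('stand',cv2.minAreaRect(P))
t=(W[...,2]>.03)&(W[...,2]<.09)&(np.arange(512)[None]>180)&(np.arange(512)[None]<340)&(np.arange(384)[:,None]<240)
for lo,hi in((.03,.055),(.055,.09)):
    q=W[t&(W[...,2]>lo)&(W[...,2]<hi)]; print(lo,len(q)); 
    if len(q): print(q.min(0),q.max(0),np.median(q,0))
E
```

```text
time_s: 1.55
tcp_pos: [0.4591, 0.2464, 0.1594]
eef_rot: [0.769, 0.639, -0.0, -0.001]
force: [0.5, -0.0, 0.5]
width: 0.0556
[[ 0.1846  0.9828  0.0015  0.4601]
 [ 0.9828 -0.1846  0.0016  0.2467]
 [ 0.0018  0.0012 -1.      0.1606]
 [ 0.      0.      0.      1.    ]]
[234 197  40  58 991]
stand ((503.415771484375, 241.32162475585938), (41.905548095703125, 66.20626068115234), 78.33740234375)
0.03 2255
[0.31093139 0.23622491 0.0300445 ] [0.50689628 0.33941722 0.0549998 ] [0.36057632 0.29812554 0.05460854]
0.055 10549
[0.31140017 0.25053058 0.05500042] [0.47842116 0.33940552 0.0724758 ] [0.36109553 0.30788475 0.05598578]
```

View pics/w2c.png

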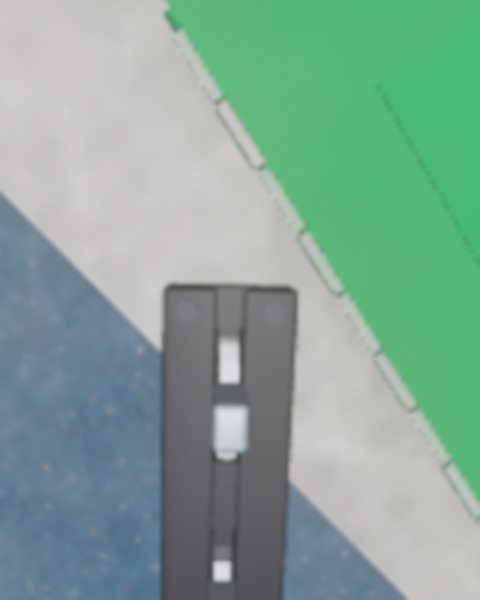

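Run:
```python
from h import *
for n in('w1','w2'):
    z=np.load(n+'.npz'); im,d,M,K=z['im'],z['d'],z['M'],z['K']; W=cloud(d,M,K)
    # stand outline
    m=((im.max(2)<95)&(im.max(2).astype(int)-im.min(2)<25)).astype(np.uint8); m[:,:225 if n=='w2' else 235]=0; m[:,290:]=0; m[:100]=0; m[232 if n=='w1' else 240:]=0
    k,l,st,ce=cv2.connectedComponentsWithStats(m); i=1+st[1:,4].argmax(); mm=l==i; print(n,'stand comp',st[i])
    L=[];Rr=[]
    for v in range(st[i,1]+12,st[i,1]+st[i,3]-12,2):
        u=np.where(mm[v])[0]
        L.append(ray(u[0]-.5,v,M,K,.022)[:2]);Rr.append(ray(u[-1]+.5,v,M,K,.022)[:2])
    for e in(L,Rr):
        f=cv2.fitLine(np.array(e,np.float32),cv2.DIST_HUBER,0,.01,.01).ravel(); print('edge ang',np.degrees(np.arctan2(-f[1],-f[0]))%180,f[2:]*1000)
    t=(W[...,2]>.062)&(W[...,2]<.08); t[:,:240]=0;t[:,280:]=0; t[:100]=0
    q=W[t]; v,u=np.where(t); print('tab depth',len(q),q.mean(0)*1000,'pix',u.min(),u.max(),v.min(),v.max())
    b=(im.min(2)>140)&(cv2.dilate(t.astype(np.uint8),np.ones((3,3)))>0); v,u=np.where(b); 
    print('bright',len(u),u.min(),u.max(),v.min(),v.max())
    P=np.array([ray(a,c,M,K,.071)[:2] for a,c in zip(u,v)],np.float32)*1000; print(P.mean(0),cv2.minAreaRect(P))
    print('bright pixel mean',u.mean(),v.mean())
    if n=='w1': o1=M[:3,3]; r1=ray(u.mean(),v.mean(),M,K,0)-o1
    else:
        o2=M[:3,3]; r2=ray(u.mean(),v.mean(),M,K,0)-o2
        A=np.stack([r1,-r2],1); s=np.linalg.lstsq(A,o2-o1,rcond=None)[0]; print('tri',(o1+s[0]*r1)*1e3,(o2+s[1]*r2)*1e3)
```

```text
w1 stand comp [243 149  33  73 950]
edge ang 168.1423 [486.82443 222.4226 ]
edge ang 167.94148 [493.55444 264.99176]
tab depth 129 [434.69610527 256.20210998  69.49032764] pix 257 266 145 158
bright 108 257 265 147 159
[435.69635 255.50009] ((436.08074951171875, 255.45217895507812), (8.80060863494873, 13.194062232971191), 79.02774810791016)
bright pixel mean 260.99074074074076 152.66666666666666
w2 stand comp [234 174  19  66 559]
edge ang 168.30716 [481.54846 223.90501]
edge ang 167.83276 [479.79828 242.17513]
tab depth 209 [434.39291489 256.18548414  69.79837711] pix 251 263 163 180
bright 185 251 262 165 181
[435.22296 255.73425] ((435.6838684082031, 255.80728149414062), (9.083464622497559, 13.49964427947998), 79.36581420898438)
bright pixel mean 256.3135135135135 172.5243243243243
tri [436.83189826 255.52551876  63.54504244] [436.85199395 255.58155595  63.54830774]
```

```bash
cat >> h.py <<'E'
def mpose(k=8,cam='top'):
    a=[]
    for i in range(k): a.append(r.get_state()); r.grab_frame(cam)
    p=np.mean([s['tcp_pos'] for s in a],0); q=R.from_quat([s['eef_rot'] for s in a]).mean(); f=np.mean([s['force'] for s in a],0)
    return p,q,f
E
python3 -m crank '{"angular":[[0,0,1.4],[0,0,1.4],[0,0,1.4],[0,0,1.4],[0,0,1.4]],"offset":[[4,-26,0],[4,-26,35],[4,-26,65],[4,-26,65],[4,-26,65]],"fingers":[0.3,0.3,0.3,0.3,0.3]}'
python3 - <<'E'
from h import *
im,d,M,K=grab('wrist','w3'); p,q,f=mpose(5); print(p,q.as_matrix().round(4),f)
H=r.calibration('wrist')['hand_eye']
W=cloud(d,np.array(H),K)*1000  # tool frame mm
t=(W[...,2]<40)&(W[...,2]>0)&(im.min(2)>120)&(abs(W[...,0])<14)&(abs(W[...,1])<25)
v,u=np.where(t); print(len(u),u.min(),u.max(),v.min(),v.max())
zt=np.median(W[t][:,2]);print('tab top tool z',zt)
P=np.array([ray(a,b,np.array(H),K,zt/1000)[:2] for a,b in zip(u,v)],np.float32)*1000
print(P.mean(0),cv2.minAreaRect(P))
cv2.imwrite('pics/w3c.png',cv2.resize(im[130:384,120:400],None,fx=2,fy=2)[:,:,::-1])
E
```

```text
time_s: 2.1
tcp_pos: [0.436, 0.2548, 0.096]
eef_rot: [0.778, 0.629, 0.001, 0.0]
force: [0.7, -0.0, 0.1]
width: 0.0297
[0.43632606 0.25471198 0.09625882] [[ 0.2104  0.9776  0.0035]
 [ 0.9776 -0.2104  0.0022]
 [ 0.0029  0.0029 -1.    ]] [-0.18649963  0.13040896 -0.17848234]
288 244 259 221 240
tab top tool z 25.594268091189726
[ 0.72907186 -1.3878449 ] ((0.6377320289611816, -1.507817268371582), (13.10940933227539, 9.520657539367676), 89.53863525390625)
```

View pics/w3c.png

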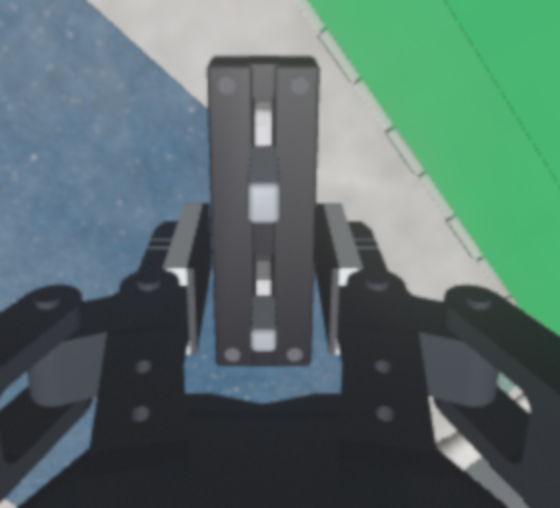

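The tab top is centred at (251,230) in the wrist image, 0.7/-1.4 mm off in tool x/y and 71 mm high as expected; alignment is good. Descend and grip.

```bash
python3 -m crank '{"angular":[[0,0,0],[0,0,0],[0,0,0],[0,0,0],[0,0,0],[0,0,0],[0,0,0],[0,0,0],[0,0,0],[0,0,0]],"offset":[[0.7,-1.4,15],[0.7,-1.4,32],[0.7,-1.4,50],[0.7,-1.4,50],[0.7,-1.4,50],[0.7,-1.4,50],[0.7,-1.4,50],[0.7,-1.4,50],[0.7,-1.4,50],[0.7,-1.4,50]],"fingers":[0.3,0.3,0.3,0.3,1,1,1,1,1,1]}' 60
python3 - <<'E'
from h import *
print(mpose(4)[0],mpose(4)[2],r.get_state()['width'])
E
```

```text
time_s: 3.4
tcp_pos: [0.4342, 0.2551, 0.045]
eef_rot: [0.778, 0.628, 0.001, 0.0]
force: [-0.3, -0.3, 5.7]
width: 0.0092
[0.43423096 0.2551063  0.04502804] [-0.78032049 -0.53599649  6.16491398] 0.009102352310942136
```

```bash
python3 -m crank '{"angular":[[0,0,0],[0,0,0],[0,0,0],[0,0,0],[0,0,0],[0,0,-4],[0,0,-8.5],[0,0,-8.5],[0,0,-8.5],[0,0,-8.5]],"offset":[[0,0,-15],[0,0,-30],[0,0,-70],[0,0,-110],[0,0,-145],[-45,20,-145],[-90,41,-145],[-130,60,-145],[-154,70,-145],[-154,70,-145]],"fingers":[1,1,1,1,1,1,1,1,1,1]}'
python3 - <<'E'
from h import *
p,q,f=mpose(4); im,d,M,K=grab('wrist','w4'); p2,q2,f2=mpose(4); print(p,p2,q2.as_matrix().round(4),f2,r.get_state()['width'])
E
```

```text
time_s: 4.8
tcp_pos: [0.4701, 0.0839, 0.189]
eef_rot: [0.732, 0.681, -0.001, 0.001]
force: [0.7, 0.7, 0.3]
width: 0.0091
[0.46966231 0.08769748 0.18905922] [0.46941237 0.09110397 0.18921544] [[ 6.060e-02  9.982e-01 -4.000e-04]
 [ 9.982e-01 -6.060e-02  6.000e-04]
 [ 6.000e-04 -4.000e-04 -1.000e+00]] [ 0.29810287  0.07433525 -0.03618695] 0.008923110993912204
```

View pics/w4.png

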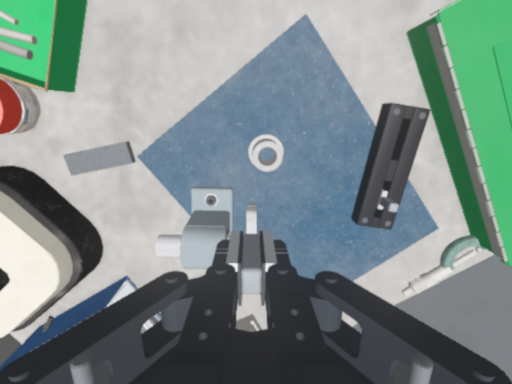

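Big clip is in hand (the stand keeps only the small one, at about (385,205)). The gripper hides the groove, so I step aside to +y to view it.

```bash
python3 -m crank '{"angular":[[0,0,0],[0,0,0],[0,0,0],[0,0,0],[0,0,0]],"offset":[[40,13,0],[80,25,0],[80,25,0],[80,25,0],[80,25,0]],"fingers":[1,1,1,1,1]}'
python3 - <<'E'
from h import *
mpose(4); p,q,f=mpose(4); im,d,M,K=grab('wrist','w5'); p2,q2,f2=mpose(4); print(p,p2,q2.as_matrix().round(4))
T=np.eye(4);T[:3,:3]=q2.as_matrix();T[:3,3]=(p+p2)/2; M=T@np.array(r.calibration('wrist')['hand_eye']); np.savez('w5.npz',im=im,d=d,M=M,K=K)
W=cloud(d,M,K)
for v in(205,210,215,220,225): print(v,[tuple((W[v,u]*1000).round(0)) for u in (130,150,170,180,190)])
cv2.imwrite('pics/w5c.png',cv2.resize(im[150:290,60:300],None,fx=3,fy=3,interpolation=cv2.INTER_CUBIC)[:,:,::-1])
E
```

```text
time_s: 5.75
tcp_pos: [0.4993, 0.1668, 0.189]
eef_rot: [0.729, 0.684, -0.001, 0.0]
force: [-0.3, -0.3, -1.1]
width: 0.0092
[0.49976452 0.16693877 0.1894074 ] [0.49981271 0.1676542  0.18935379] [[ 0.0637  0.998   0.    ]
 [ 0.998  -0.0637 -0.    ]
 [-0.      0.     -1.    ]]
205 [(np.float64(508.0), np.float64(47.0), np.float64(65.0)), (np.float64(512.0), np.float64(64.0), np.float64(58.0)), (np.float64(532.0), np.float64(65.0), np.float64(1.0)), (np.float64(532.0), np.float64(78.0), np.float64(2.0)), (np.float64(533.0), np.float64(90.0), np.float64(1.0))]
210 [(np.float64(511.0), np.float64(49.0), np.float64(71.0)), (np.float64(515.0), np.float64(65.0), np.float64(63.0)), (np.float64(538.0), np.float64(64.0), np.float64(2.0)), (np.float64(539.0), np.float64(76.0), np.float64(1.0)), (np.float64(540.0), np.float64(89.0), np.float64(1.0))]
215 [(np.float64(515.0), np.float64(50.0), np.float64(76.0)), (np.float64(519.0), np.float64(65.0), np.float64(66.0)), (np.float64(522.0), np.float64(84.0), np.float64(62.0)), (np.float64(525.0), np.float64(92.0), np.float64(57.0)), (np.float64(524.0), np.float64(104.0), np.float64(62.0))]
220 [(np.float64(519.0), np.float64(50.0), np.float64(78.0)), (np.float64(524.0), np.float64(65.0), np.float64(68.0)), (np.float64(525.0), np.float64(85.0), np.float64(68.0)), (np.float64(528.0), np.float64(94.0), np.float64(64.0)), (np.float64(nan), np.float64(nan), np.float64(nan))]
225 [(np.float64(523.0), np.float64(50.0), np.float64(80.0)), (np.float64(528.0), np.float64(65.0), np.float64(70.0)), (np.float64(530.0), np.float64(85.0), np.float64(71.0)), (np.float64(531.0), np.float64(94.0), np.float64(68.0)), (np.float64(531.0), np.float64(105.0), np.float64(71.0))]
```

View pics/w5c.png

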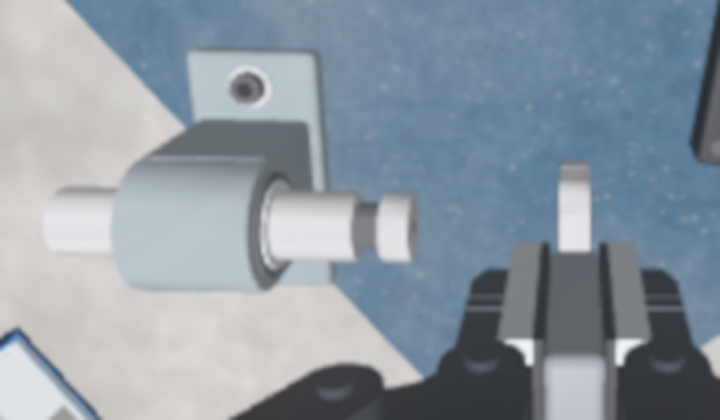

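Run:
```python
from h import *
from scipy.optimize import least_squares
z=np.load('w5.npz'); im,d,K=z['im'],z['d'],z['K']; H=np.array(r.calibration('wrist')['hand_eye'])
W=cloud(d,H,K)*1000   # tool frame mm; x right(+ytool..), shaft along tool x approx
v,u=np.mgrid[:384,:512]
g=im.astype(int).max(2)
m=(u>153)&(u<198)&(v>205)&(v<240)&(W[...,2]>112)&(W[...,2]<135)
P=W[m]; print('n',len(P))
body=P[(P[:,0]<-83)]
def res(p,Q): 
    yc=p[0]+p[1]*(Q[:,0]+80)
    return np.hypot(Q[:,1]-yc,Q[:,2]-p[2]-p[3]*(Q[:,0]+80))-12
s=least_squares(res,[30,0,130,0],args=(body,),loss='soft_l1',f_scale=.5); print('axis y@x=-80, slope, z, slope',s.x,'rms',np.sqrt((s.fun**2).mean()))
p=s.x
# radius profile along x
rr=np.hypot(P[:,1]-p[0]-p[1]*(P[:,0]+80),P[:,2]-p[2])
top=np.abs(P[:,1]-p[0]-p[1]*(P[:,0]+80))<5
for a in np.arange(-112,-50,2): 
    k=top&(P[:,0]>=a)&(P[:,0]<a+2)
    if k.any(): print(a,k.sum(),rr[k].mean().round(1),end=' | ')
print()
# intensity profile along ridge: pixels of points x, axis y, top z
fx,fy,cx,cy=K
xs=np.arange(-105,-55,1.0); Q=np.stack([xs,p[0]+p[1]*(xs+80),p[2]-12+0*xs],1)/1000
C=(Q-H[:3,3])@H[:3,:3]; uu=C[:,0]/C[:,2]*fx+cx; vv=C[:,1]/C[:,2]*fy+cy
for dv in(-4,0,3):
    pr=cv2.remap(g.astype(np.float32),uu.astype(np.float32)[None],(vv+dv).astype(np.float32)[None],cv2.INTER_LINEAR)[0]; print(dv,list(zip(xs.astype(int),pr.astype(int))))
# held clip
c=(u>240)&(u<264)&(v>200)&(v<234)&(W[...,2]>15)&(W[...,2]<70)&(g>110)
A=W[c]; print('clip',len(A),A.min(0),A.max(0),np.median(A,0)); vs,us=np.where(c); print(us.min(),us.max(),vs.min(),vs.max())
print('depth col',[(v0,*W[v0,252].round(1)) for v0 in range(196,240,3)])
```

```text
n 968
axis y@x=-80, slope, z, slope [ 3.89633427e+01 -2.31404671e-03  1.29899335e+02 -2.55475443e-02] rms 0.7617502415110188
-98 7 11.4 | -96 18 11.7 | -94 21 11.6 | -92 16 11.4 | -90 18 11.9 | -88 21 11.7 | -86 20 11.8 | -84 20 11.8 | -82 20 11.9 | -80 19 11.7 | -78 20 11.8 | -76 16 11.8 | -74 29 9.3 | -72 20 8.2 | -70 17 8.1 | -68 21 8.1 | -66 9 11.5 | -64 17 11.8 | -62 19 11.7 | -60 18 11.7 | -58 18 11.6 | -56 29 9.2 | 
-4 [(np.int64(-105), np.int64(125)), (np.int64(-104), np.int64(149)), (np.int64(-103), np.int64(184)), (np.int64(-102), np.int64(189)), (np.int64(-101), np.int64(207)), (np.int64(-100), np.int64(228)), (np.int64(-99), np.int64(230)), (np.int64(-98), np.int64(230)), (np.int64(-97), np.int64(230)), (np.int64(-96), np.int64(230)), (np.int64(-95), np.int64(230)), (np.int64(-94), np.int64(230)), (np.int64(-93), np.int64(230)), (np.int64(-92), np.int64(230)), (np.int64(-91), np.int64(230)), (np.int64(-90), np.int64(230)), (np.int64(-89), np.int64(230)), (np.int64(-88), np.int64(230)), (np.int64(-87), np.int64(230)), (np.int64(-86), np.int64(230)), (np.int64(-85), np.int6
[... 4518 characters left out ...]
p.float64(-17.9), np.float64(27.7)), (208, np.float64(1.0), np.float64(-17.9), np.float64(22.2)), (211, np.float64(0.9), np.float64(-18.1), np.float64(16.4)), (214, np.float64(0.9), np.float64(-16.9), np.float64(14.9)), (217, np.float64(0.9), np.float64(-14.8), np.float64(15.2)), (220, np.float64(0.9), np.float64(-13.2), np.float64(14.8)), (223, np.float64(0.9), np.float64(-11.0), np.float64(15.3)), (226, np.float64(0.9), np.float64(-9.5), np.float64(14.4)), (229, np.float64(0.9), np.float64(-8.0), np.float64(13.5)), (232, np.float64(0.9), np.float64(-5.8), np.float64(14.2)), (235, np.float64(0.9), np.float64(-6.3), np.float64(9.1)), (238, np.float64(0.9), np.float64(-6.5), np.float64(4.9))]
```

```bash
python3 -m crank '{"angular":[[0,0,0],[0,0,0],[0,0,0],[0,0,0],[0,0,0],[0,0,0],[0,0,0],[0,0,0]],"offset":[[-35,19,0],[-70.2,38.2,0],[-70.2,38.2,0],[-70.2,38.2,30],[-70.2,38.2,60],[-70.2,38.2,60],[-70.2,38.2,60],[-70.2,38.2,60]],"fingers":[1,1,1,1,1,1,1,1]}'
python3 - <<'E'
from h import *
mpose(4); im,d,M,K=grab('wrist','w6'); p,q,f=mpose(8); print(p,q.as_matrix().round(4),f)
z=np.load('w5.npz'); T=np.eye(4)
print('target',p-0, 'moved in old tool axes from .4998,.1676,.1894:',np.array([[.0637,.998,0],[.998,-.0637,0],[0,0,-1]])@(p-[.4998,.1676,.1894])*1000)
im2=grab('scene','s6')[0]
o=np.zeros((600,800,3),np.uint8); a=cv2.resize(im[150:300,120:380],None,fx=3,fy=3,interpolation=cv2.INTER_CUBIC)[:,:800]; o[:a.shape[0],:a.shape[1]]=a[:600]
b=cv2.resize(im2[150:250,200:320],None,fx=1.5,fy=1.5); o[450:600,:180]=b; cv2.imwrite('pics/w6c.png',o[:,:,::-1])
E
```

```text
time_s: 7.2
tcp_pos: [0.5346, 0.0958, 0.1308]
eef_rot: [0.729, 0.684, 0.001, 0.001]
force: [0.3, -0.0, -0.4]
width: 0.0092
[0.53364047 0.09535218 0.12967537] [[ 6.35e-02  9.98e-01  6.00e-04]
 [ 9.98e-01 -6.35e-02  1.00e-04]
 [ 1.00e-04  6.00e-04 -1.00e+00]] [ 0.24441342 -0.30327083 -0.24601555]
target [0.53364047 0.09535218 0.12967537] moved in old tool axes from .4998,.1676,.1894: [-69.9476853   38.3749782   59.72462509]
```

View pics/w6c.png

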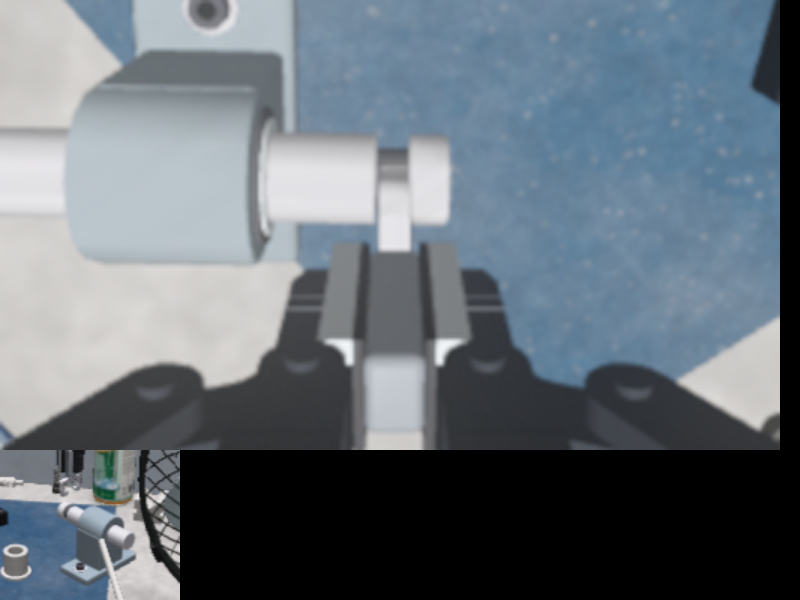

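Clip and groove line up (groove crop cols 377–409, clip 379–411). Lower to between the two stop heights to feel whether it enters the groove.

```bash
python3 -m crank '{"angular":[[0,0,0],[0,0,0],[0,0,0],[0,0,0],[0,0,0],[0,0,0],[0,0,0]],"offset":[[0,0,10],[0,0,20],[0,0,22],[0,0,24],[0,0,26],[0,0,27.5],[0,0,27.5]],"fingers":[1,1,1,1,1,1,1]}'
python3 - <<'E'
from h import *
print(mpose(6,'scene'))
E
```

```text
time_s: 8.6
tcp_pos: [0.5335, 0.0953, 0.1018]
eef_rot: [0.729, 0.684, -0.0, -0.0]
force: [0.3, 1.2, -0.7]
width: 0.0091
(array([0.53357533, 0.09532318, 0.10192667]), Rotation.from_matrix(array([[ 6.34748647e-02,  9.97983404e-01,  2.57351145e-04],
                            [ 9.97983437e-01, -6.34748723e-02,  2.14962890e-05],
                            [ 3.77882708e-05,  2.55467706e-04, -9.99999967e-01]])), array([-0.17032966,  0.16746827, -0.42104052]))
```

No contact below the full-diameter stop, so it is in the groove. Go down to the floor contact.

```bash
python3 -m crank '{"angular":[[0,0,0],[0,0,0],[0,0,0],[0,0,0]],"offset":[[0,0,1],[0,0,2],[0,0,3],[0,0,3]],"fingers":[1,1,1,1]}'; python3 -m crank '{"angular":[[0,0,0],[0,0,0]],"offset":[[0,0,1],[0,0,1]],"fingers":[1,1]}';python3 -m crank '{"angular":[[0,0,0],[0,0,0]],"offset":[[0,0,1],[0,0,1]],"fingers":[1,1]}'
```

```text
time_s: 9.3
tcp_pos: [0.5337, 0.0953, 0.0989]
eef_rot: [0.729, 0.684, 0.0, 0.0]
force: [0.6, -0.5, 1.3]
width: 0.0091
time_s: 9.5
tcp_pos: [0.5338, 0.0954, 0.0983]
eef_rot: [0.729, 0.684, 0.0, 0.0]
force: [-0.6, -0.6, 4.3]
width: 0.0094
time_s: 9.7
tcp_pos: [0.5339, 0.0955, 0.0973]
eef_rot: [0.729, 0.684, 0.001, 0.0]
force: [-0.2, -0.2, 3.7]
width: 0.0093
```

```bash
for i in 1; do :; done; python3 -m crank '{"angular":[[0,0,0],[0,0,0]],"offset":[[0,0,1],[0,0,1]],"fingers":[1,1]}'; python3 -m crank '{"angular":[[0,0,0],[0,0,0]],"offset":[[0,0,1],[0,0,1]],"fingers":[1,1]}';python3 -m crank '{"angular":[[0,0,0],[0,0,0]],"offset":[[0,0,1],[0,0,1]],"fingers":[1,1]}'
```

```text
time_s: 9.9
tcp_pos: [0.5338, 0.0955, 0.0959]
eef_rot: [0.729, 0.684, 0.0, 0.0]
force: [0.1, 0.7, 2.6]
width: 0.0089
time_s: 10.1
tcp_pos: [0.5336, 0.0954, 0.0944]
eef_rot: [0.729, 0.684, 0.0, 0.0]
force: [1.2, 0.0, -0.0]
width: 0.0089
time_s: 10.3
tcp_pos: [0.5334, 0.0952, 0.0932]
eef_rot: [0.729, 0.684, -0.0, -0.0]
force: [1.6, -0.0, -1.9]
width: 0.0091
```

Snapped past the floor (force turned to a pull); follow it to the rigid stop.

```bash
python3 -m crank '{"angular":[[0,0,0],[0,0,0]],"offset":[[0,0,1],[0,0,1]],"fingers":[1,1]}'; python3 -m crank '{"angular":[[0,0,0],[0,0,0]],"offset":[[0,0,1],[0,0,1]],"fingers":[1,1]}';python3 -m crank '{"angular":[[0,0,0],[0,0,0],[0,0,0]],"offset":[[0,0,0.7],[0,0,0.7],[0,0,0.7]],"fingers":[1,1,1]}'
```

```text
time_s: 10.5
tcp_pos: [0.5333, 0.0951, 0.0923]
eef_rot: [0.729, 0.684, -0.0, -0.0]
force: [1.1, 0.0, -2.7]
width: 0.0085
time_s: 10.7
tcp_pos: [0.5333, 0.0952, 0.0914]
eef_rot: [0.729, 0.684, -0.0, -0.0]
force: [0.9, 0.5, -3.8]
width: 0.0093
time_s: 11.0
tcp_pos: [0.5334, 0.0952, 0.0909]
eef_rot: [0.729, 0.684, -0.0, -0.0]
force: [1.7, 0.4, -4.3]
width: 0.0089
```

```bash
python3 -m crank '{"angular":[[0,0,0],[0,0,0],[0,0,0]],"offset":[[0,0,0.7],[0,0,0.7],[0,0,0.7]],"fingers":[1,1,1]}'; python3 -m crank '{"angular":[[0,0,0],[0,0,0],[0,0,0]],"offset":[[0,0,0.5],[0,0,0.5],[0,0,0.5]],"fingers":[1,1,1]}'; python3 -m crank '{"angular":[[0,0,0],[0,0,0],[0,0,0]],"offset":[[0,0,0.5],[0,0,0.5],[0,0,0.5]],"fingers":[1,1,1]}'
```

```text
time_s: 11.3
tcp_pos: [0.5335, 0.0953, 0.0904]
eef_rot: [0.729, 0.684, -0.0, 0.0]
force: [1.8, -0.0, -3.9]
width: 0.0089
time_s: 11.6
tcp_pos: [0.5336, 0.0953, 0.0901]
eef_rot: [0.729, 0.684, 0.0, 0.0]
force: [1.2, 0.4, -1.2]
width: 0.0092
time_s: 11.9
tcp_pos: [0.5337, 0.0953, 0.0899]
eef_rot: [0.729, 0.684, 0.0, 0.0]
force: [0.4, -1.7, 4.0]
width: 0.009
```

```bash
python3 -m crank '{"angular":[[0,0,0],[0,0,0],[0,0,0],[0,0,0]],"offset":[[0,0,0.4],[0,0,0.4],[0,0,0.4],[0,0,0.4]],"fingers":[1,1,1,1]}'
```

```text
time_s: 12.3
tcp_pos: [0.5337, 0.0954, 0.0898]
eef_rot: [0.729, 0.684, 0.0, 0.0]
force: [-1.6, 0.0, 6.4]
width: 0.0091
```

Rigid stop (0.2 mm travel for +2.4 N) at the expected height. Relax, release slightly, retreat straight up.

```bash
python3 -m crank '{"angular":[[0,0,0],[0,0,0],[0,0,0],[0,0,0],[0,0,0],[0,0,0]],"offset":[[0,0,-0.8],[0,0,-0.8],[0,0,-0.8],[0,0,-0.8],[0,0,-0.8],[0,0,-0.8]],"fingers":[1,1,0.53,0.53,0.53,0.53]}' && python3 -m crank '{"angular":[[0,0,0],[0,0,0],[0,0,0],[0,0,0],[0,0,0],[0,0,0],[0,0,0],[0,0,0]],"offset":[[0,0,-8],[0,0,-25],[0,0,-60],[0,0,-100],[40,-15,-100],[80,-30,-100],[80,-30,-100],[80,-30,-100]],"fingers":[0.53,0.53,0.53,0.53,0.53,0.53,0.53,0.53]}'
python3 - <<'E'
from h import *
mpose(6,'scene'); p,q,f=mpose(4); im,d,_,K=grab('wrist','w7'); T=np.eye(4);T[:3,:3]=q.as_matrix();T[:3,3]=p; M=T@np.array(r.calibration('wrist')['hand_eye']); W=cloud(d,M,K)*1000; print(p,f)
t=(W[...,2]>95)&(W[...,2]<125)&(abs(W[...,0]-533)<25)&(abs(W[...,1]-95)<25); Q=W[t]; print('tab top',len(Q),np.median(Q,0),np.percentile(Q,95,axis=0))
s=grab('scene','s7')[0]
o=np.zeros((600,800,3),np.uint8); a=cv2.resize(im[130:280,60:320],None,fx=2,fy=2,interpolation=cv2.INTER_CUBIC); o[:300,:520]=a
b=cv2.resize(s[155:230,220:310],None,fx=4,fy=4,interpolation=cv2.INTER_CUBIC); o[300:,:360]=b; b=cv2.resize(s[160:245,130:225],None,fx=3.5,fy=3.5);o[300:300+min(300,b.shape[0]),370:370+b.shape[1]]=b[:300]
cv2.imwrite('pics/w7c.png',o[:,:,::-1])
E
```

```text
time_s: 12.9
tcp_pos: [0.5331, 0.0954, 0.0895]
eef_rot: [0.729, 0.684, -0.0, -0.0]
force: [0.3, -0.7, 0.1]
width: 0.0199
time_s: 13.7
tcp_pos: [0.5081, 0.1784, 0.1903]
eef_rot: [0.728, 0.686, 0.0, 0.0]
force: [0.5, 0.0, -0.5]
width: 0.02
[0.50891649 0.17601897 0.18972764] [-0.03366405  0.0822059   0.33691852]
tab top 369 [531.78017797  98.00363042 113.00034409] [539.81964211 100.79494869 115.91919376]
```

View pics/w7c.png

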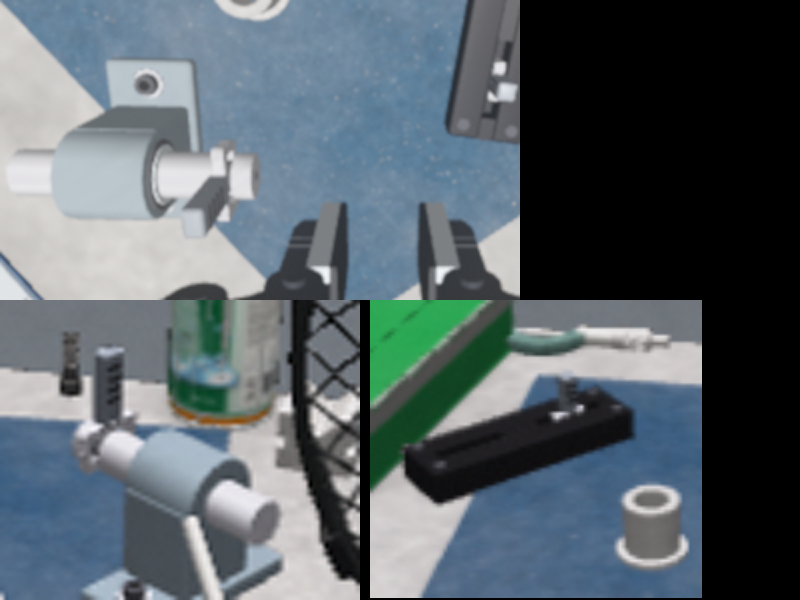

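The clip sits upright in the groove with its tab top near 116 mm, as it should when home. The small clip and the bush have not moved, and the gripper is clear, so I hand the job in.

```bash
python3 -c "
from rig import r
print(r.job_done())"
```

```text
the job is handed in; nothing more can be done
None
```

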